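# Load the LED exposure unit and hold its sprung shutter half open

### The arm

A 6-joint arm with a two-finger parallel gripper is mounted at the origin on a cart in front of the work surface, level with it; the furniture and walls round the work are solid. World frame = base frame: x ahead of the robot, y to its left, z up, the work surface at z = 0. Lengths are in m, angles in degrees, forces in N, time in s.
With the tool pointing down it reaches from about 0.375 to 0.9 m from the base axis. Payload 3.1 kg.
Tool frame: the origin (TCP) lies on the centre line of the jaws, within the pads' length; the fingertips stand 17 mm ahead of it and the grasp point (between the pads) lies 2 mm behind it; z points along the fingers, y is the line along which they close (so a half turn about z gives the same grasp; the last joint's range is limited). The gripper opens to 87 mm and grips with 3 to 60 N. Pads are 19 mm wide; open, the fingers measure 117 mm over their backs; the gripper's body (75 mm by 190 mm) begins 51 mm behind the grasp point.
Start: joints at [-78.81, 30.224, 82.088, -0, 67.689, -10.227], TCP at [0.228, -0.582, 0.24] pointing down, gripper open.
Joint ranges: [-176.69, 176.69], [-43.24, 126.21], [12.49, 139.97], [-82, 262], [0, 151.66], [-163.58, 163.58]. Speed limits (degrees/s): [159.86, 159.86, 180, 180, 180, 180].

### API

Orientations are given as a 3x3 rotation matrix whose columns are the frame's x, y, z axes.
In Python, from rig import bot, imaging, finder gives the robot as it stands. The module is installed in compiled form; this text tells all that it offers.
- The arm moves only by the tool play_rows, never from a script. Its argument "motion" is a list that holds one entry, the list of rows, each a list of 6 numbers: the shift along the tool's x, y, z in shares of 0.75 m (1.0 is 0.75 m), then the turn, a rotation vector about the tool's x, y, z in a scale on which 1.0 is 4 rad. In form: [[[dx, dy, dz, wx, wy, wz], ...]]. A call has 1 to 8 rows; each row is the pose to reach, as a shift and turn from the pose commanded when the call began, along the tool's axes at that moment; what a row does not reach only later rows make up. A row lasts 1/12 s, in which the tool goes at most 41.7 mm and 7.16 degrees, less where a joint would pass 70% of its speed; a pose out of reach is approached as far as the arm can. A call with a gripper value outside its range is refused whole. "fingers" is the finger opening in m, from 0 to 0.087, set as the call begins (left out, the last holds). The fingers move at their own pace and stop on an object; the grip force is fixed at half the most. Time passes only in rows, so rows that repeat a pose let the fingers close. It gives the time, the measured TCP pose, the force, the opening and the grip force at its end, in the units of the state.
- bot.read_state(): the state, without advancing time (a new reading comes with each control period).
- imaging.capture(name): name is "side" or "top"; returns a dict with "frame" (420x560x3 uint8, red, green, blue), "camera_matrix" (3x3 intrinsics, pixels), "R" (3x3) and "t" (3): a world point X has camera coordinates R X + t. Camera axes: x right, y down, z forward; pixel columns grow to the right and rows downward; lengths in m; the calibration is good to about 2 mm. A picture is of the moment at which its call begins. There is no depth.
- bot.hand_in(): hands the job in; it is judged then, once.
Trained networks look in the newest picture that a camera, given by its name, has taken for a name from the list of things; names that differ only in an ending like _2 or _b are one class to them, and where a whole thing is asked for, a point or a joint stands for the part that bears it (a point fixed in the world has none). Each returns a list of dicts, best first, with "confidence" (0 to 1); they miss things now and then, are a little off and sometimes report something else, mostly with a low value. They report only what shows in the picture. A call takes as long as a camera call.
- finder.recognise(camera, name): "at" ([x, y, z] in m, in world coordinates, good to about 4 mm: the middle of the surface that is visible of it).
- finder.outline_of(camera, name): "pixels" (420x560 bool, what is visible of it).
The state is a dict: "time_s": time; "joint_positions": joint angles; "qvel": joint speeds; "tau": joint torques, N m; "position": TCP position; "tcp_rot": TCP orientation; "force": force on the tool from outside, world axes, zero at the start; "moment": the same for the moment, N m; "opening": opening from 0.0 (shut) to 1.0 (fully open); "grasp_force": force on a finger pad.
Only numpy, scipy, OpenCV 4.12 (cv2) and the standard library are available. Lean on these libraries where they do the work, as an engineer would, in place of code of your own. Each camera call takes 0.05 s, during which the arm holds its last target. There are 200 camera calls.

### The job

Prepare a light-exposure test: sort the three vials by cap colour, standing the two blue-capped sample vials upright in the two holes of the blue rack in front of the lamp (either way round) and the red-capped control vial in the hole of the separate red-topped dark holder, all before the shutter is opened. Then slide the orange tab of the lamp's spring-return shutter to the left to the green middle mark, so that the windows are half open, never letting it run wide open, and keep holding it there: the spring shuts it as soon as it is let go, so finish with the gripper still holding the tab. Leave the flask and the small beaker standing where they are.

Things in the scene. Friction and masses are not known exactly. Their poses are not given: they have to be found in the camera images.
- blue_vial_a: glass screw-cap vial with a blue cap, 20 mm across, 54 mm tall, about 18 g, standing upright on the bench (75 mm or more from the next vial); origin at the centre of its underside; the cap is the top 11 mm, 18 to 20 mm wide
- blue_vial_b: glass screw-cap vial with a blue cap, 20 mm across, 54 mm tall, about 18 g, standing upright on the bench (75 mm or more from the next vial); origin at the centre of its underside; the cap is the top 11 mm, 18 to 20 mm wide
- red_vial: glass screw-cap vial with a red cap, 20 mm across, 54 mm tall, about 18 g, standing upright on the bench (75 mm or more from the next vial); origin at the centre of its underside; the cap is the top 11 mm, 18 to 20 mm wide
- exposure_unit: LED exposure unit, fixed: grey base 205 x 262 x 10 mm, white lamp housing at the back (top 80 mm high, fins 93 mm), blue vial rack in front (plate top 30 mm high, hole centres 85 mm in front of the origin). Origin on the bench under the shutter; x points from rack to lamp (away from the robot, turned up to 0.3 rad), y to the left along the shutter's travel and the row of holes
- well_1 (a point): right hole of the blue rack (for a blue-capped vial): 26 mm round hole, 20 mm deep, for a 20 mm vial; the point is the centre of the hole's floor, 10 mm above the bench; the hole's rim is 30 mm above the bench; axes as the exposure unit's
- well_2 (a point): left hole of the blue rack (for a blue-capped vial), 80 mm from the right one: 26 mm round hole, 20 mm deep, for a 20 mm vial; the point is the centre of the hole's floor, 10 mm above the bench; the hole's rim is 30 mm above the bench; axes as the exposure unit's
- dark_holder: black block with a red top plate, 70 x 70 x 30 mm, fixed to the bench left of the work; origin at the centre of its underside
- dark_well (a point): hole in the middle of the red-topped dark holder (for the red-capped vial): 26 mm round hole, 20 mm deep, for a 20 mm vial; the point is the centre of the hole's floor, 10 mm above the bench; the hole's rim is 30 mm above the bench
- shutter (a joint): travel of the shutter in m: 0 shut (right, where its spring holds it), 0.040 wide open; grows as the tab moves along the unit's +y (to the left). Half open is 0.020: the white line on the tab meets the green mark on the housing (black marks: shut, wide open). The spring pushes back with about 2 N when shut, 6 N at half, 9 N wide open
- shutter_tab (a point): centre of the top of the shutter's orange tab, 120 mm above the bench; the tab is 14 mm wide along the travel (unit's y), 20 mm along x, and stands free from 86 to 120 mm above the bench, over the housing's 80 mm top; pinch it from above or push it from its right; the point travels with it; axes as the unit's
- flask: small conical flask with tan contents, 50 mm across, 76 mm tall, loose bystander in front of the rack; origin at the centre of its underside
- beaker: small glass beaker, 45 mm across, 58 mm tall, loose bystander to the right of the exposure unit; origin at the centre of its underside

How it is judged (in metres and radians):
On the way, in this order (a step that is already met when the one before it is completed fails the run):
1. blue-capped vials stand in the two holes of the blue rack, the red-capped one in the dark holder, all let go, the shutter still shut (((horizontal distance between blue_vial_a and well_1 below 0.008 m and z of blue_vial_a in the frame of well_1 between -0.004 and 0.004 m and angle between each of blue_vial_a, blue_vial_b's own z axis and vertical below 0.12 rad and horizontal distance between blue_vial_b and well_2 below 0.008 m and z of blue_vial_b in the frame of well_2 between -0.004 and 0.004 m) or (horizontal distance between blue_vial_a and well_2 below 0.008 m and z of blue_vial_a in the frame of well_2 between -0.004 and 0.004 m and angle between each of blue_vial_a, blue_vial_b's own z axis and vertical below 0.12 rad and horizontal distance between blue_vial_b and well_1 below 0.008 m and z of blue_vial_b in the frame of well_1 between -0.004 and 0.004 m)) and horizontal distance between red_vial and dark_well below 0.008 m and z of red_vial in the frame of dark_well between -0.004 and 0.004 m and angle between red_vial's own z axis and vertical below 0.12 rad and contact force between the fingers and blue_vial_a below 0.2 N and contact force between the fingers and blue_vial_b below 0.2 N and contact force between the fingers and red_vial below 0.2 N and value of joint shutter below 0.004 m), for 0.2 s.
2. the shutter is held half open by the gripper for a second (value of joint shutter between 0.016 and 0.024 m and velocity of joint shutter between -0.01 and 0.01 m/s and contact force between the fingers and shutter above 1 N), for 1 s.
At the end, for the whole second after the job is handed in: Blue-capped vials upright (0.12 rad) on the floors (4 mm) of the blue rack's holes, one each, the red-capped one in the dark holder's, none touched; the shutter at rest at 20 mm of its 40 mm travel, within 4 mm, held against its spring by the fingers (over 1 N) (all of step 2 and ((horizontal distance between blue_vial_a and well_1 below 0.008 m and z of blue_vial_a in the frame of well_1 between -0.004 and 0.004 m and angle between each of blue_vial_a, blue_vial_b's own z axis and vertical below 0.12 rad and horizontal distance between blue_vial_b and well_2 below 0.008 m and z of blue_vial_b in the frame of well_2 between -0.004 and 0.004 m) or (horizontal distance between blue_vial_a and well_2 below 0.008 m and z of blue_vial_a in the frame of well_2 between -0.004 and 0.004 m and angle between each of blue_vial_a, blue_vial_b's own z axis and vertical below 0.12 rad and horizontal distance between blue_vial_b and well_1 below 0.008 m and z of blue_vial_b in the frame of well_1 between -0.004 and 0.004 m)) and horizontal distance between red_vial and dark_well below 0.008 m and z of red_vial in the frame of dark_well between -0.004 and 0.004 m and angle between red_vial's own z axis and vertical below 0.12 rad and contact force between the fingers and blue_vial_a below 0.2 N and contact force between the fingers and blue_vial_b below 0.2 N and contact force between the fingers and red_vial below 0.2 N); the arm keeps its last pose, push and grip.
It fails at once if the shutter is opened (over 8 mm) before all the vials are in their holes (value of joint shutter above 0.008 m and not (((horizontal distance between blue_vial_a and well_1 below 0.008 m and z of blue_vial_a in the frame of well_1 between -0.004 and 0.004 m and angle between each of blue_vial_a, blue_vial_b's own z axis and vertical below 0.12 rad and horizontal distance between blue_vial_b and well_2 below 0.008 m and z of blue_vial_b in the frame of well_2 between -0.004 and 0.004 m) or (horizontal distance between blue_vial_a and well_2 below 0.008 m and z of blue_vial_a in the frame of well_2 between -0.004 and 0.004 m and angle between each of blue_vial_a, blue_vial_b's own z axis and vertical below 0.12 rad and horizontal distance between blue_vial_b and well_1 below 0.008 m and z of blue_vial_b in the frame of well_1 between -0.004 and 0.004 m)) and horizontal distance between red_vial and dark_well below 0.008 m and z of red_vial in the frame of dark_well between -0.004 and 0.004 m and angle between red_vial's own z axis and vertical below 0.12 rad)).
It fails at once if the shutter runs wide open (over 36 mm of 40) (value of joint shutter above 0.036 m).
It fails at once if the flask or the small beaker is tipped, or shifted by over 30 mm (distance of any of flask, beaker from where it was at the start of the episode above 0.03 m or angle between any of flask, beaker's own z axis and vertical above 0.5 rad).
It also fails if it takes over 69 s, if anything falls off the work surface, if the arm or the gripper's body presses on something with over 40 N, if the wrist force passes 120 N, or if a joint passes its speed limit or range.

## Working session

There is one attempt and no reset: what is moved stays moved. The work goes in short steps, Python scripts to look and compute and a tool call to move; the robot and the scene stay as the last step left them, time stands still between calls to the robot, and variables do not carry over. Pictures are saved under pics/ and viewed, at most 10 in all, crops included, and the job is handed in when it is done.

Besides the shell and the picture viewer there is one more tool, called after "Request:" by a JSON object that holds its "method" and its "body". play_rows: Moves the arm, as the interface text tells. Its arguments: {"type":"object","properties":{"motion":{"type":"array"},"fingers":{"type":"number"}},"required":["motion"]}

```bash
mkdir -p pics; python3 - <<'E'
from rig import bot, imaging, finder
import cv2, numpy as np
s=bot.read_state(); print(s['time_s'],s['position'],np.round(s['tcp_rot'],3).tolist(),s['opening'])
for c in('top','side'):
    d=imaging.capture(c); cv2.imwrite(f'pics/{c}0.png',d['frame'][:,:,::-1])
    print(c,'cam at',-d['R'].T@d['t'])
    for n in('blue_vial_a','red_vial','exposure_unit','well_1','dark_holder','dark_well','shutter_tab','shutter','flask','beaker'):
        try: print(n,[(np.round(r['at'],3).tolist(),round(r['confidence'],2)) for r in finder.recognise(c,n)[:4]])
        except Exception as e: print(n,e)
print(bot.read_state()['time_s'])
E
```

```text
0.0 [ 0.22811172 -0.581137    0.23856983] [[0.931, 0.365, -0.0], [0.365, -0.931, 0.002], [0.0, -0.002, -1.0]] 1.0005245407501204
top cam at [ 0.29176085 -0.00647571  1.29432329]
blue_vial_a [([0.446, 0.304, 0.029], 0.59), ([0.451, -0.357, 0.047], 0.57)]
red_vial []
exposure_unit [([0.656, 0.015, 0.028], 0.61)]
well_1 [([0.652, 0.013, 0.037], 0.85)]
dark_holder [([0.448, 0.302, 0.026], 0.81), ([0.663, -0.004, 0.063], 0.69), ([0.652, 0.016, 0.032], 0.24)]
dark_well [([0.447, 0.3, 0.03], 0.71), ([0.654, 0.012, 0.032], 0.17)]
shutter_tab [([0.663, -0.003, 0.064], 0.52)]
shutter [([0.661, -0.003, 0.066], 0.57), ([0.64, -0.253, 0.027], 0.38)]
flask [([0.664, -0.004, 0.066], 0.58), ([0.431, 0.081, 0.03], 0.54)]
beaker [([0.638, -0.252, 0.022], 0.85)]
side cam at [ 0.31151226 -1.13604423  0.4983676 ]
blue_vial_a [([0.453, -0.366, 0.026], 0.73), ([0.475, -0.202, 0.027], 0.6)]
red_vial [([0.424, -0.077, 0.026], 0.72), ([0.473, -0.204, 0.032], 0.24)]
exposure_unit [([0.662, -0.04, 0.028], 0.84)]
well_1 [([0.663, -0.044, 0.03], 0.82)]
dark_holder []
dark_well [([0.444, 0.284, 0.026], 0.57)]
shutter_tab [([0.671, -0.007, 0.054], 0.57)]
shutter [([0.666, -0.012, 0.052], 0.65)]
flask [([0.431, 0.084, 0.034], 0.53)]
beaker [([0.632, -0.269, 0.042], 0.96)]
1.1
```

View pics/top0.png

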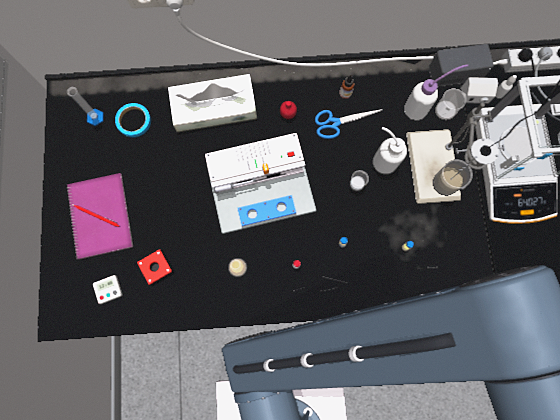

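View pics/side0.png

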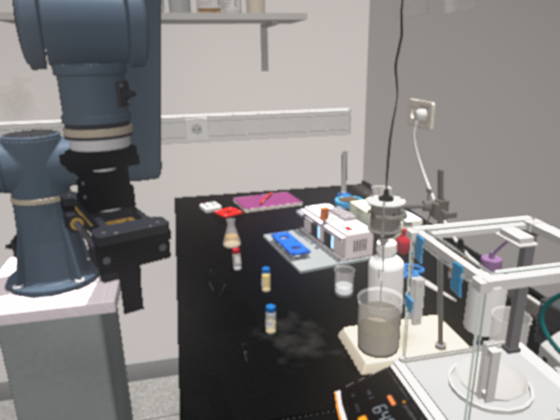

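The top view shows the blue caps at (343,241) and (408,245), the red cap at (297,264), the holder hole at (154,266), the rack holes at (252,212) and (281,207), the tab at (266,168), the flask at (237,267) and the beaker at (359,181). The side view confirms the caps and the flask. Next I'll measure them precisely.

```bash
cat > h.py <<'E'
import numpy as np, cv2
def back(d,uv,z):
    R,t,K=d['R'],d['t'],d['camera_matrix']; c=-R.T@t
    r=R.T@np.linalg.inv(K)@np.array([uv[0],uv[1],1.]); return c+r*(z-c[2])/r[2]
def proj(d,X):
    p=d['camera_matrix']@(d['R']@np.asarray(X)+d['t']); return p[:2]/p[2]
def blobs(mask,amin=5):
    n,l,s,c=cv2.connectedComponentsWithStats(mask.astype(np.uint8)); return [(c[i],s[i]) for i in range(1,n) if s[i][4]>=amin]
E
python3 - <<'E'
from rig import bot, imaging, finder
from h import *
d=imaging.capture('top'); f=d['frame']; h=cv2.cvtColor(f,cv2.COLOR_RGB2HSV); H,S,V=[h[...,i].astype(int) for i in range(3)]
np.save('f.npy',f)
def show(n,m,z,roi):
    x0,x1,y0,y1=roi; k=np.zeros_like(m); k[y0:y1,x0:x1]=m[y0:y1,x0:x1]
    for c,s in blobs(k): print(n,np.round(c,1),s.tolist(),np.round(back(d,c,z),4))
blue=(H>95)&(H<125)&(S>120)&(V>70); red=((H<8)|(H>172))&(S>130)&(V>70)
show('bluecap',blue,.052,(320,430,220,265)); show('redcap',red,.052,(280,315,250,280))
show('rack',blue,.03,(230,305,190,230)); show('holder',red,.03,(130,180,240,290))
m=(blue[190:230,230:305]).astype(np.uint8); cn=cv2.findContours(m,cv2.RETR_CCOMP,cv2.CHAIN_APPROX_NONE)
for c in cn[0]: 
    if len(c)>8:
        (x,y),wh,a=cv2.minAreaRect(c); M=cv2.moments(c); p=(M['m10']/M['m00']+230,M['m01']/M['m00']+190); print('rackcnt',len(c),wh,a,np.round(p,1),back(d,p,.03).round(4), back(d,(x+230,y+190),.03).round(4))
m=(red[240:290,130:180]).astype(np.uint8); cn=cv2.findContours(m,cv2.RETR_CCOMP,cv2.CHAIN_APPROX_NONE)
for c in cn[0]:
    if len(c)>8:
        (x,y),wh,a=cv2.minAreaRect(c); M=cv2.moments(c); p=(M['m10']/M['m00']+130,M['m01']/M['m00']+240); print('holdcnt',len(c),wh,a,np.round(p,1),back(d,p,.03).round(4), back(d,(x+130,y+240),.03).round(4))
show('tab',(H>8)&(H<25)&(S>130)&(V>120),.12,(250,285,150,185))
show('flask',(H>8)&(H<35)&(S>40)&(V>120),.03,(220,255,250,285))
s=d['frame'][130:250,190:330]; cv2.imwrite('pics/crop1.png',cv2.resize(s[:,:,::-1],None,fx=5,fy=5,interpolation=cv2.INTER_NEAREST))
d=imaging.capture('side'); f=d['frame']; h=cv2.cvtColor(f,cv2.COLOR_RGB2HSV); H,S,V=[h[...,i].astype(int) for i in range(3)]
blue=(H>95)&(H<125)&(S>120)&(V>70); red=((H<8)|(H>172))&(S>130)&(V>70)
print('side'); show('bluecap',blue,.0485,(250,290,255,320)); show('redcap',red,.0485,(225,250,240,262))
show('rack',blue,.03,(265,320,225,265));show('tab',(H<25)&(S>130)&(V>120),.103,(310,335,200,225))
E
```

```text
bluecap [344.  240.1] [341, 237, 7, 7, 44] [ 0.477  -0.1929  0.052 ]
bluecap [409.6 243.8] [406, 241, 8, 7, 44] [ 0.4548 -0.36    0.052 ]
redcap [296.9 262.9] [293, 260, 8, 7, 42] [ 0.4274 -0.067   0.052 ]
rack [266.3 210.2] [238, 195, 58, 31, 869] [0.5757 0.0014 0.03  ]
holder [154.  266.5] [137, 249, 35, 36, 639] [0.448 0.303 0.03 ]
rackcnt 143 (18.514253616333008, 55.42607879638672) 76.50426483154297 [266.2 210.3] [0.5755 0.0017 0.03  ] [0.5756 0.0014 0.03  ]
rackcnt 28 (9.899494171142578, 9.899495124816895) 45.0 [252.  213.9] [0.5685 0.0402 0.03  ] [0.5681 0.0401 0.03  ]
rackcnt 29 (10.60660171508789, 9.899495124816895) 45.0 [281.  206.9] [ 0.5817 -0.0382  0.03  ] [ 0.5821 -0.0377  0.03  ]
holdcnt 91 (26.90461540222168, 27.48738670349121) 60.945396423339844 [154.  266.5] [0.448 0.303 0.03 ] [0.4479 0.303  0.03  ]
holdcnt 10 (3.535533905029297, 3.535533905029297) 45.0 [149.3 280. ] [0.414  0.3156 0.03  ] [0.414  0.3151 0.03  ]
holdcnt 11 (4.242640495300293, 3.535533905029297) 45.0 [167.1 269.9] [0.4367 0.269  0.03  ] [0.437  0.2688 0.03  ]
holdcnt 27 (10.0, 9.0) 0.0 [154.  266.4] [0.4482 0.3029 0.03  ] [0.4479 0.303  0.03  ]
holdcnt 11 (4.242640495300293, 3.535533905029297) 45.0 [140.1 262.9] [0.4601 0.3388 0.03  ] [0.4604 0.3385 0.03  ]
holdcnt 10 (3.535533905029297, 3.535533905029297) 45.0 [158.  252.7] [0.4833 0.2919 0.03  ] [0.4837 0.2919 0.03  ]
tab [265.6 169.2] [263, 164, 6, 10, 30] [ 0.6614 -0.0048  0.12  ]
flask [237.  267.1] [229, 259, 17, 16, 180] [0.4303 0.0879 0.03  ]
side
bluecap [265.4 268.6] [261, 265, 10, 8, 65] [ 0.4761 -0.1857  0.0485]
bluecap [270.2 307. ] [265, 303, 12, 9, 92] [ 0.4539 -0.3543  0.0485]
redcap [235.4 249.9] [232, 248, 8, 5, 37] [ 0.4251 -0.063   0.0485]
rack [289.8 243.1] [272, 232, 38, 23, 431] [ 0.5733 -0.0093  0.03  ]
tab [324.  212.8] [322, 208, 6, 11, 51] [ 0.6673 -0.0029  0.103 ]
```

View pics/crop1.png

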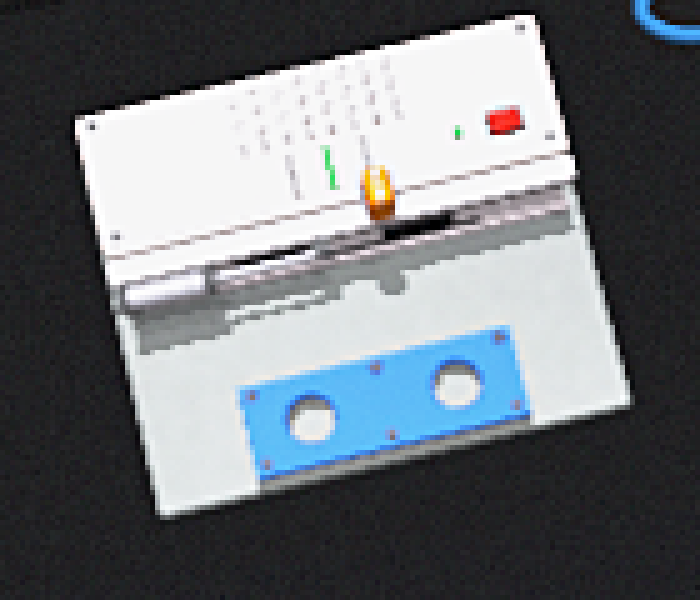

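The crop shows the rack holes at crop (312,417) and (458,383), the tab at (378,193) and the green mark at (332,167). The hole spacing comes out at 79.4 mm against the given 80 mm, with a yaw of about 9.9°. The measured tab position agrees with the origin I derived from the rack. Now to move over the right-hand blue vial.

Careful with the scale: shifts go in shares of 0.75 m and turns go in shares of 4 rad. That gives: 0.292 m is 0.3893, -0.124 m is -0.1653, 11.5 degrees is 0.0502.

Request:
{"method": "play_rows", "body": {"motion": [[[0.3893,-0.1653,0.0533,0,0,0.0502],[0.3893,-0.1653,0.1067,0,0,0.0502],[0.3893,-0.1653,0.1333,0,0,0.0502],[0.3893,-0.1653,0.1573,0,0,0.0502],[0.3893,-0.1653,0.1573,0,0,0.0502],[0.3893,-0.1653,0.1573,0,0,0.0502],[0.3893,-0.1653,0.1573,0,0,0.0502],[0.3893,-0.1653,0.1573,0,0,0.0502]]], "fingers": 0.045}}

```text
time_s: 1.87
position: [0.4515, -0.3629, 0.1238]
tcp_rot: [[0.985, 0.172, 0.001], [0.172, -0.985, -0.001], [0.0, 0.001, -1.0]]
force: [0.4, -1.2, -0.4]
opening: 0.539
grasp_force: 0.0
```

```bash
cat > go.py <<'E'
import sys,numpy as np
from rig import bot
s=bot.read_state(); R=np.array(s['tcp_rot']); p=np.array(s['position'])
print('t',round(s['time_s'],2),'pos',p.round(4),'yaw',round(float(np.degrees(np.arctan2(R[1,0],R[0,0]))),2),'z',R[:,2].round(4),'F',np.round(s['force'],1),'open',round(s['opening']*87,1),'grip',round(s['grasp_force'],1),'j',np.round(s['joint_positions'],0))
for a in sys.argv[1:]:
    t=np.array(eval(a)); print(a,(R.T@(t-p)).round(4))
E
python3 go.py "[.4545,-.359,.12]" "[.4545,-.359,.042]"
```

```text
t 1.87 pos [ 0.4515 -0.3629  0.1238] yaw 9.9 z [ 5.e-04 -6.e-04 -1.e+00] F [ 0.4 -1.2 -0.4] open 46.9 grip 0.0 j [-50.  36.  95.   0.  50.  30.]
[.4545,-.359,.12] [ 0.0036 -0.0034  0.0038]
[.4545,-.359,.042] [ 0.0036 -0.0034  0.0818]
```

Converted, 0.04 m is 0.0533, 0.03 m is 0.04.

Request:
{"method": "play_rows", "body": {"motion": [[[0.004,-0.004,0.04,0,0,0],[0.004,-0.004,0.0533,0,0,0],[0.004,-0.004,0.0533,0,0,0],[0.004,-0.004,0.0533,0,0,0]]]}}

```text
time_s: 2.2
position: [0.4523, -0.3615, 0.0843]
tcp_rot: [[0.985, 0.171, -0.001], [0.171, -0.985, 0.0], [-0.001, -0.0, -1.0]]
force: [0.5, -0.5, 0.4]
opening: 0.515
grasp_force: 0.0
```

```bash
python3 go.py "[.4545,-.359,.042]"
```

```text
t 2.2 pos [ 0.4523 -0.3615  0.0843] yaw 9.87 z [-6.e-04  3.e-04 -1.e+00] F [ 0.5 -0.5  0.4] open 44.8 grip 0.0 j [-50.  39.  96.  -0.  45.  30.]
[.4545,-.359,.042] [ 0.0026 -0.002   0.0423]
```

Converted, 0.042 m is 0.056, -0.002 m is -0.0027.

Request:
{"method": "play_rows", "body": {"motion": [[[0.0027,-0.0027,0.0267,0,0,0],[0.0027,-0.0027,0.056,0,0,0],[0.0027,-0.0027,0.056,0,0,0],[0.0027,-0.0027,0.056,0,0,0],[0.0027,-0.0027,0.056,0,0,0]]]}}

```text
time_s: 2.62
position: [0.4546, -0.3601, 0.044]
tcp_rot: [[0.985, 0.171, 0.002], [0.171, -0.985, -0.002], [0.001, 0.002, -1.0]]
force: [0.6, -0.5, -0.4]
opening: 0.516
grasp_force: 0.0
```

```bash
python3 go.py "[.4545,-.359,.042]"
```

```text
t 2.62 pos [ 0.4546 -0.3601  0.044 ] yaw 9.82 z [ 0.0018 -0.0022 -1.    ] F [ 0.6 -0.5 -0.4] open 44.9 grip 0.0 j [-49.  43.  97.  -0.  40.  31.]
[.4545,-.359,.042] [ 0.0001 -0.0011  0.002 ]
```

Converted, 0.001 m is 0.0013.

Request:
{"method": "play_rows", "body": {"motion": [[[0,0,0.0013,0,0,0],[0,0,0.0013,0,0,0],[0,0,0.0013,0,0,0],[0,0,0.0013,0,0,0],[0,0,0.0013,0,0,0],[0,0,0.0013,0,0,0]]], "fingers": 0.0}}

```text
time_s: 3.12
position: [0.4546, -0.3584, 0.0417]
tcp_rot: [[0.985, 0.172, 0.0], [0.172, -0.985, -0.0], [0.0, 0.0, -1.0]]
force: [-0.8, 0.2, 2.2]
opening: 0.212
grasp_force: 29.9
```

```bash
python3 go.py; python3 go.py "[.4545,-.359,.16]" "[.5683,.0402,.16]"; python3 - <<'E'
from rig import imaging,bot
import cv2
f=imaging.capture('side')['frame'][230:360,200:360]
cv2.imwrite('pics/g1.png',cv2.resize(f[:,:,::-1],None,fx=4,fy=4))
E
```

```text
t 3.12 pos [ 0.4546 -0.3584  0.0417] yaw 9.93 z [ 4.e-04 -4.e-04 -1.e+00] F [-0.8  0.2  2.2] open 18.5 grip 29.9 j [-49.  43.  97.  -0.  40.  31.]
t 3.12 pos [ 0.4546 -0.3584  0.0417] yaw 9.93 z [ 4.e-04 -4.e-04 -1.e+00] F [-0.8  0.2  2.2] open 18.5 grip 29.9 j [-49.  43.  97.  -0.  40.  31.]
[.4545,-.359,.16] [-0.0002  0.0006 -0.1183]
[.5683,.0402,.16] [ 0.1808 -0.373  -0.1184]
```

View pics/g1.png

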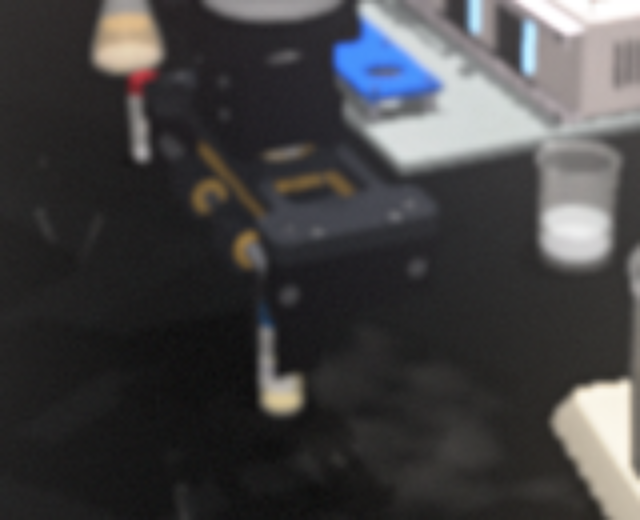

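```bash
python3 - <<'E'
from rig import imaging,bot
from h import *
d=imaging.capture('side'); s=bot.read_state(); R=np.array(s['tcp_rot']); p=np.array(s['position'])
P=lambda o:((proj(d,p+R@np.array(o))-[200,230])*4).round(0)
print('opening mm',s['opening']*87)
for y in(.0,.01,.02,.03):
  print(y,'edges at tip',P([-.0095,y,.017]),P([.0095,y,.017]),'at tcp',P([-.0095,y,0]),P([.0095,y,0]))
print('vial base centre if centred',P([0,0,.042]),P([-.01,0,.042]),P([.01,0,.042]))
E
```

```text
opening mm 18.459884544228174
0.0 edges at tip [266. 361.] [304. 353.] at tcp [265. 329.] [303. 321.]
0.01 edges at tip [274. 372.] [312. 363.] at tcp [273. 340.] [311. 331.]
0.02 edges at tip [282. 382.] [320. 373.] at tcp [281. 350.] [319. 341.]
0.03 edges at tip [289. 393.] [328. 384.] at tcp [289. 360.] [327. 352.]
vial base centre if centred [286. 403.] [267. 408.] [306. 399.]
```

Both the vial's base and the finger edges appear where the calibration predicts (base seen near crop (282,400), predicted (286,403)), so the grasp is centred to within about 2 mm. Next I lift and carry it to the left hole.

Converted, -0.195 m is -0.26, 0.093 m is 0.124.

Request:
{"method": "play_rows", "body": {"motion": [[[0,0,-0.04,0,0,0],[0,0,-0.0867,0,0,0],[0.0133,-0.0267,-0.12,0,0,0],[0.0333,-0.0733,-0.1333,0,0,0],[0.056,-0.12,-0.1333,0,0,0],[0.0787,-0.1667,-0.1333,0,0,0],[0.1013,-0.2133,-0.1333,0,0,0],[0.124,-0.26,-0.1333,0,0,0]]]}}

```text
time_s: 3.88
position: [0.5124, -0.1485, 0.1414]
tcp_rot: [[0.985, 0.172, -0.0], [0.172, -0.985, 0.0], [-0.0, -0.0, -1.0]]
force: [1.3, -0.3, -0.6]
opening: 0.211
grasp_force: 29.9
```

Request:
{"method": "play_rows", "body": {"motion": [[[0.0227,-0.0467,0,0,0,0],[0.0453,-0.0933,0,0,0,0],[0.068,-0.14,0,0,0,0],[0.0907,-0.1867,0,0,0,0],[0.1067,-0.22,0,0,0,0],[0.1173,-0.2373,0.0267,0,0,0],[0.1173,-0.2373,0.04,0,0,0],[0.1173,-0.2373,0.04,0,0,0]]]}}

```text
time_s: 4.55
position: [0.5664, 0.0412, 0.1089]
tcp_rot: [[0.985, 0.175, -0.006], [0.175, -0.985, 0.0], [-0.006, -0.001, -1.0]]
force: [-0.3, 0.3, -0.9]
opening: 0.21
grasp_force: 29.9
```

```bash
python3 go.py "[.5683,.0402,.08]" "[.5683,.0402,.052]"
```

```text
t 4.55 pos [0.5664 0.0412 0.1089] yaw 10.05 z [-5.7e-03  3.0e-04 -1.0e+00] F [-0.3  0.3 -0.9] open 18.3 grip 29.9 j [-7. 36. 96. -0. 47. 73.]
[.5683,.0402,.08] [0.0019 0.0014 0.0289]
[.5683,.0402,.052] [0.002  0.0014 0.0569]
```

Converted, 0.029 m is 0.0387, 0.015 m is 0.02.

Request:
{"method": "play_rows", "body": {"motion": [[[0.002,0.0007,0.02,0,0,0],[0.002,0.0007,0.0387,0,0,0],[0.002,0.0007,0.0387,0,0,0],[0.002,0.0007,0.0387,0,0,0],[0.002,0.0007,0.0387,0,0,0]]]}}

```text
time_s: 4.97
position: [0.5702, 0.039, 0.0829]
tcp_rot: [[0.985, 0.171, 0.0], [0.171, -0.985, -0.0], [0.0, 0.0, -1.0]]
force: [0.3, -1.4, 0.9]
opening: 0.214
grasp_force: 29.9
```

```bash
python3 go.py "[.5683,.0402,.052]"; python3 - <<'E'
from rig import imaging,bot
from h import *
d=imaging.capture('side'); s=bot.read_state(); R=np.array(s['tcp_rot']); p=np.array(s['position'])
f=d['frame'][205:285,240:350]
cv2.imwrite('pics/g2.png',cv2.resize(f[:,:,::-1],None,fx=6,fy=6,interpolation=cv2.INTER_CUBIC))
print(((proj(d,p+R@[0,0,.042])-[240,205])*6).round(),((proj(d,[.5683,.0402,.03])-[240,205])*6).round(),((proj(d,[.582,-.038,.03])-[240,205])*6).round())
E
```

```text
t 4.97 pos [0.5702 0.039  0.0829] yaw 9.83 z [ 4.e-04 -1.e-04 -1.e+00] F [ 0.3 -1.4  0.9] open 18.6 grip 29.9 j [-7. 39. 97. -0. 44. 73.]
[.5683,.0402,.052] [-0.0016 -0.0015  0.0309]
[268. 167.] [263. 190.] [335. 251.]
```

View pics/g2.png

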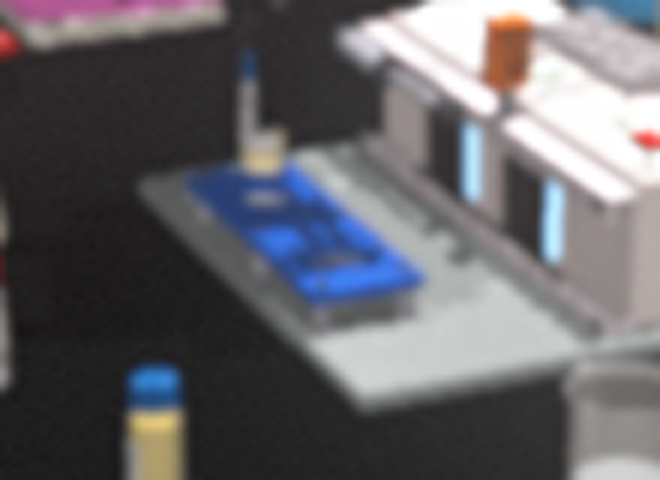

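Converted, 0.017 m is 0.0227, 0.014 m is 0.0187.

Request:
{"method": "play_rows", "body": {"motion": [[[0,0,0.0067,0,0,0],[0,0,0.0133,0,0,0],[0,0,0.0187,0,0,0],[0,0,0.0227,0,0,0],[0,0,0.0227,0,0,0]]]}}

```text
time_s: 5.43
position: [0.5694, 0.0401, 0.0645]
tcp_rot: [[0.985, 0.172, -0.002], [0.172, -0.985, 0.0], [-0.002, -0.0, -1.0]]
force: [-0.4, 0.0, 0.6]
opening: 0.216
grasp_force: 29.9
```

Request:
{"method": "play_rows", "body": {"motion": [[[0,0,0.0053,0,0,0],[0,0,0.0107,0,0,0],[0,0,0.014,0,0,0],[0,0,0.0153,0,0,0],[0,0,0.0153,0,0,0]]]}}

```text
time_s: 5.85
position: [0.5698, 0.04, 0.0535]
tcp_rot: [[0.985, 0.172, -0.001], [0.172, -0.985, 0.0], [-0.001, -0.0, -1.0]]
force: [0.8, 0.0, -0.5]
opening: 0.213
grasp_force: 29.9
```

Converted, -0.07 m is -0.0933, 0.001 m is 0.0013.

Request:
{"method": "play_rows", "body": {"motion": [[[0,0,0.0013,0,0,0],[0,0,0.0013,0,0,0],[0,0,0.0013,0,0,0],[0,0,0.0013,0,0,0],[0,0,-0.0267,0,0,0],[0,0,-0.0667,0,0,0],[0,0,-0.0933,0,0,0],[0,0,-0.0933,0,0,0]]], "fingers": 0.045}}

```text
time_s: 6.52
position: [0.573, 0.0398, 0.1281]
tcp_rot: [[0.985, 0.172, 0.009], [0.172, -0.985, -0.001], [0.009, 0.003, -1.0]]
force: [-0.2, -0.3, -0.3]
opening: 0.511
grasp_force: 0.0
```

```bash
python3 go.py "[.4765,-.1925,.12]" "[.4765,-.1925,.042]"
```

```text
t 6.52 pos [0.573  0.0398 0.1281] yaw 9.93 z [ 0.0089 -0.001  -1.    ] F [-0.2 -0.3 -0.3] open 44.5 grip 0.0 j [-7. 35. 95.  0. 49. 73.]
[.4765,-.1925,.12] [-0.1352  0.2121  0.0075]
[.4765,-.1925,.042] [-0.1359  0.2119  0.0855]
```

Converted, 0.213 m is 0.284, 0.04 m is 0.0533.

Request:
{"method": "play_rows", "body": {"motion": [[[-0.024,0.04,0,0,0,0],[-0.0507,0.0827,0,0,0,0],[-0.0773,0.1253,0,0,0,0],[-0.104,0.168,0,0,0,0],[-0.1307,0.2107,0,0,0,0],[-0.156,0.2533,0.0067,0,0,0],[-0.1747,0.284,0.0267,0,0,0],[-0.1747,0.284,0.0533,0,0,0]]]}}

```text
time_s: 7.18
position: [0.4778, -0.1979, 0.0844]
tcp_rot: [[0.986, 0.167, 0.004], [0.167, -0.986, -0.004], [0.003, 0.005, -1.0]]
force: [0.3, 0.2, -0.3]
opening: 0.516
grasp_force: 0.0
```

Request:
{"method": "play_rows", "body": {"motion": [[[0,0,0,0,0,0],[0,0,0,0,0,0],[0,0,0,0,0,0]]]}}

```text
time_s: 7.43
position: [0.4777, -0.1917, 0.084]
tcp_rot: [[0.985, 0.173, -0.0], [0.173, -0.985, 0.0], [-0.0, -0.001, -1.0]]
force: [0.5, 0.6, 0.5]
opening: 0.517
grasp_force: 0.0
```

```bash
python3 go.py "[.4765,-.1925,.042]"
```

```text
t 7.43 pos [ 0.4777 -0.1917  0.084 ] yaw 9.96 z [-4.e-04  5.e-04 -1.e+00] F [0.5 0.6 0.5] open 45.0 grip 0.0 j [-34.  36. 105.   0.  39.  46.]
[.4765,-.1925,.042] [-0.0013  0.0006  0.042 ]
```

Converted, 0.042 m is 0.056, -0.001 m is -0.0013.

Request:
{"method": "play_rows", "body": {"motion": [[[-0.0013,0.0007,0.0267,0,0,0],[-0.0013,0.0007,0.0467,0,0,0],[-0.0013,0.0007,0.056,0,0,0],[-0.0013,0.0007,0.056,0,0,0]]]}}

```text
time_s: 7.77
position: [0.4767, -0.1918, 0.0413]
tcp_rot: [[0.985, 0.174, -0.001], [0.174, -0.985, 0.001], [-0.001, -0.001, -1.0]]
force: [0.0, 0.4, 0.1]
opening: 0.517
grasp_force: 0.0
```

Request:
{"method": "play_rows", "body": {"motion": [[[0,0,0,0,0,0],[0,0,0,0,0,0],[0,0,0,0,0,0],[0,0,0,0,0,0],[0,0,0,0,0,0],[0,0,0,0,0,0]]], "fingers": 0.0}}

```text
time_s: 8.27
position: [0.477, -0.1932, 0.0424]
tcp_rot: [[0.985, 0.172, 0.001], [0.172, -0.985, -0.0], [0.001, 0.001, -1.0]]
force: [0.2, 0.4, 2.9]
opening: 0.208
grasp_force: 29.9
```

```bash
python3 go.py "[.582,-.038,.142]"; python3 - <<'E'
from rig import imaging,bot
from h import *
d=imaging.capture('top')
f=d['frame'][130:290,130:330]
cv2.imwrite('pics/g3.png',cv2.resize(f[:,:,::-1],None,fx=4,fy=4,interpolation=cv2.INTER_CUBIC))
print(((proj(d,[.5683,.0402,.064])-[130,130])*4).round())
E
```

```text
t 8.27 pos [ 0.477  -0.1932  0.0424] yaw 9.91 z [ 8.e-04 -4.e-04 -1.e+00] F [0.2 0.4 2.9] open 18.1 grip 29.9 j [-35.  41. 106.   0.  33.  46.]
[.582,-.038,.142] [ 0.1302 -0.1347 -0.0996]
[485. 325.]
```

View pics/g3.png

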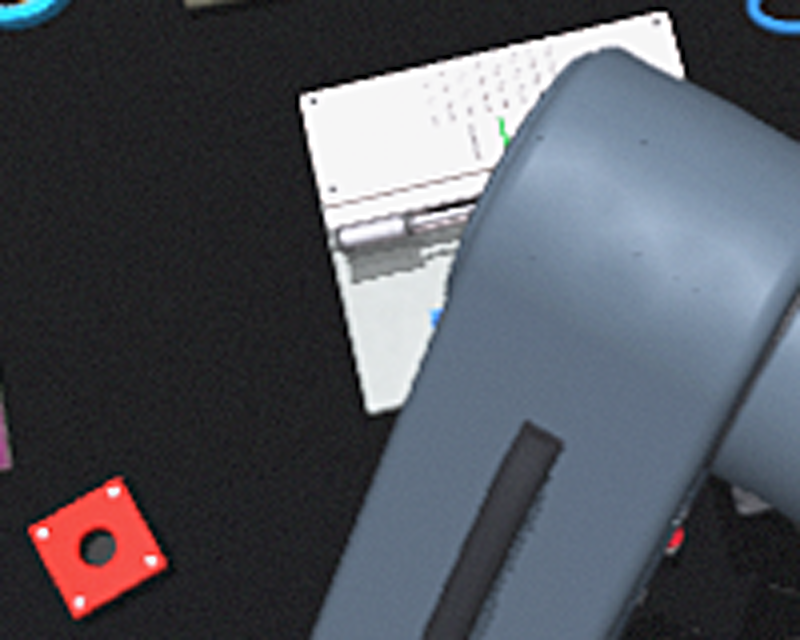

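The arm hides the rack in this top view. Only the red holder at (98,547) is clear, so I'll check the rack later. Lifting and carrying to the right hole.

Converted, -0.1345 m is -0.1793, 0.13 m is 0.1733.

Request:
{"method": "play_rows", "body": {"motion": [[[0,0,-0.04,0,0,0],[0,0,-0.0867,0,0,0],[0.0133,-0.0133,-0.12,0,0,0],[0.0467,-0.0467,-0.1267,0,0,0],[0.08,-0.08,-0.1267,0,0,0],[0.1133,-0.1133,-0.1267,0,0,0],[0.1467,-0.1507,-0.12,0,0,0],[0.1733,-0.1793,-0.1,0,0,0]]]}}

```text
time_s: 8.98
position: [0.5843, -0.0364, 0.1187]
tcp_rot: [[0.985, 0.173, 0.005], [0.173, -0.985, -0.001], [0.005, 0.002, -1.0]]
force: [-0.1, -0.7, -1.0]
opening: 0.213
grasp_force: 29.9
```

Converted, 0.035 m is 0.0467, 0.033 m is 0.044.

Request:
{"method": "play_rows", "body": {"motion": [[[0,0,0.0267,0,0,0],[0,0,0.044,0,0,0],[0,0,0.0467,0,0,0],[0,0,0.0467,0,0,0],[0,0,0.0467,0,0,0]]]}}

```text
time_s: 9.4
position: [0.5818, -0.0385, 0.0822]
tcp_rot: [[0.985, 0.172, 0.0], [0.172, -0.985, -0.0], [0.0, 0.0, -1.0]]
force: [0.2, 0.3, 0.8]
opening: 0.213
grasp_force: 29.9
```

```bash
python3 go.py "[.582,-.038,.053]";
```

```text
t 9.4 pos [ 0.5818 -0.0385  0.0822] yaw 9.89 z [ 3.e-04 -1.e-04 -1.e+00] F [0.2 0.3 0.8] open 18.5 grip 29.9 j [-15.  40.  95.  -0.  45.  65.]
[.582,-.038,.053] [ 0.0003 -0.0005  0.0292]
```

Converted, 0.018 m is 0.024, 0.015 m is 0.02.

Request:
{"method": "play_rows", "body": {"motion": [[[0,0,0.008,0,0,0],[0,0,0.0147,0,0,0],[0,0,0.02,0,0,0],[0,0,0.024,0,0,0],[0,0,0.024,0,0,0]]]}}

```text
time_s: 9.82
position: [0.5813, -0.0383, 0.0632]
tcp_rot: [[0.985, 0.172, -0.001], [0.172, -0.985, 0.0], [-0.001, -0.0, -1.0]]
force: [0.2, -0.1, 0.0]
opening: 0.21
grasp_force: 29.9
```

Converted, 0.011 m is 0.0147, 0.008 m is 0.0107.

Request:
{"method": "play_rows", "body": {"motion": [[[0,0,0.0053,0,0,0],[0,0,0.0107,0,0,0],[0,0,0.0147,0,0,0],[0,0,0.0147,0,0,0],[0,0,0.0147,0,0,0]]]}}

```text
time_s: 10.23
position: [0.5816, -0.0381, 0.0526]
tcp_rot: [[0.985, 0.172, -0.0], [0.172, -0.985, 0.0], [-0.0, -0.0, -1.0]]
force: [-0.2, -0.2, 0.2]
opening: 0.213
grasp_force: 29.9
```

Converted, -0.07 m is -0.0933, -0.05 m is -0.0667.

Request:
{"method": "play_rows", "body": {"motion": [[[0,0,0.0013,0,0,0],[0,0,0.0013,0,0,0],[0,0,0.0013,0,0,0],[0,0,0.0013,0,0,0],[0,0,-0.0267,0,0,0],[0,0,-0.0667,0,0,0],[-0.0133,0.0013,-0.0933,0,0,0],[-0.0467,0.0027,-0.0933,0,0,0]]], "fingers": 0.045}}

```text
time_s: 10.9
position: [0.5537, -0.0474, 0.1273]
tcp_rot: [[0.985, 0.173, 0.014], [0.173, -0.985, -0.004], [0.013, 0.006, -1.0]]
force: [0.5, 0.3, -0.6]
opening: 0.517
grasp_force: 0.0
```

Converted, -0.122 m is -0.1627, -0.115 m is -0.1533.

Request:
{"method": "play_rows", "body": {"motion": [[[-0.04,0,0,0,0,0],[-0.08,0,0,0,0,0],[-0.12,0,0,0,0,0],[-0.1533,0,0.0133,0,0,0],[-0.1627,0,0.04,0,0,0],[-0.1627,0,0.0533,0,0,0],[-0.1627,0,0.0533,0,0,0],[-0.1627,0,0.0533,0,0,0]]]}}

```text
time_s: 11.57
position: [0.4275, -0.0673, 0.0828]
tcp_rot: [[0.985, 0.172, -0.0], [0.172, -0.985, 0.0], [-0.0, -0.0, -1.0]]
force: [-0.9, 0.5, -0.5]
opening: 0.514
grasp_force: 0.0
```

```bash
python3 go.py "[.4272,-.067,.042]"; python3 - <<'E'
from rig import imaging,bot
from h import *
d=imaging.capture('side')
f=d['frame'][195:285,215:350]; cv2.imwrite('pics/g4.png',cv2.resize(f[:,:,::-1],None,fx=5,fy=5,interpolation=cv2.INTER_CUBIC))
E
```

```text
t 11.57 pos [ 0.4275 -0.0673  0.0828] yaw 9.9 z [-3.e-04  2.e-04 -1.e+00] F [-0.9  0.5 -0.5] open 44.7 grip 0.0 j [-24.  33. 117.   0.  30.  56.]
[.4272,-.067,.042] [-0.0002 -0.0003  0.0408]
```

View pics/g4.png

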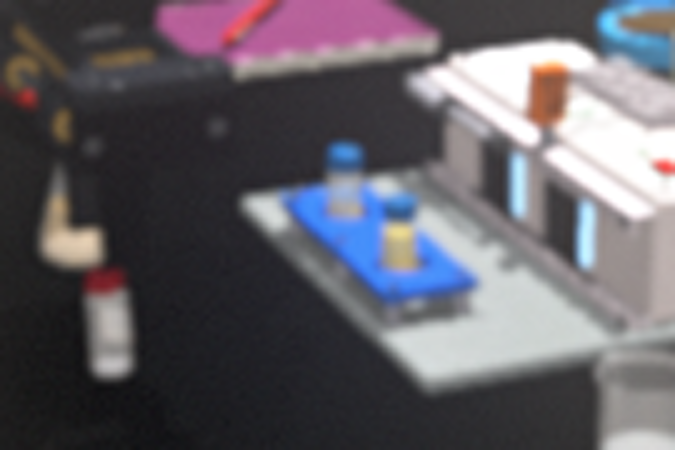

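Both blue vials stand upright in the rack holes, with caps at crop (345,157) and (400,207). The red vial is still upright at (108,325), below the jaws. Now to grasp it.

Converted, 0.041 m is 0.0547, 0.035 m is 0.0467.

Request:
{"method": "play_rows", "body": {"motion": [[[0,0,0.0267,0,0,0],[0,0,0.0467,0,0,0],[0,0,0.0547,0,0,0],[0,0,0.0547,0,0,0]]]}}

```text
time_s: 11.95
position: [0.4276, -0.0671, 0.0414]
tcp_rot: [[0.985, 0.173, -0.001], [0.173, -0.985, 0.0], [-0.001, -0.0, -1.0]]
force: [0.4, -0.6, -0.5]
opening: 0.52
grasp_force: 0.0
```

Request:
{"method": "play_rows", "body": {"motion": [[[0,0,0,0,0,0],[0,0,0,0,0,0],[0,0,0,0,0,0],[0,0,0,0,0,0],[0,0,0,0,0,0],[0,0,0,0,0,0]]], "fingers": 0.0}}

```text
time_s: 12.45
position: [0.4276, -0.0673, 0.0423]
tcp_rot: [[0.985, 0.172, 0.001], [0.172, -0.985, -0.0], [0.001, 0.001, -1.0]]
force: [-0.3, 0.2, 2.3]
opening: 0.211
grasp_force: 30.0
```

```bash
python3 go.py "[.448,.303,.142]"
```

```text
t 12.45 pos [ 0.4276 -0.0673  0.0423] yaw 9.92 z [ 9.e-04 -4.e-04 -1.e+00] F [-0.3  0.2  2.3] open 18.3 grip 30.0 j [-24.  38. 118.   0.  24.  56.]
[.448,.303,.142] [ 0.0839 -0.3612 -0.0998]
```

Converted, -0.145 m is -0.1933, -0.12 m is -0.16.

Request:
{"method": "play_rows", "body": {"motion": [[[0,0,-0.04,0,0,0],[0,0,-0.0867,0,0,0],[0,0,-0.1333,0,0,0],[0.0067,-0.0133,-0.16,0,0,0],[0.016,-0.0533,-0.16,0,0,0],[0.0267,-0.1,-0.16,0,0,0],[0.0373,-0.1467,-0.16,0,0,0],[0.048,-0.1933,-0.16,0,0,0]]]}}

```text
time_s: 13.12
position: [0.4375, 0.0832, 0.1623]
tcp_rot: [[0.985, 0.171, 0.001], [0.171, -0.985, -0.0], [0.0, 0.0, -1.0]]
force: [0.2, -1.0, -0.3]
opening: 0.211
grasp_force: 30.0
```

Converted, -0.216 m is -0.288, -0.205 m is -0.2733.

Request:
{"method": "play_rows", "body": {"motion": [[[0.0107,-0.0467,0,0,0,0],[0.0213,-0.0933,0,0,0,0],[0.032,-0.14,0,0,0,0],[0.0427,-0.1867,0,0,0,0],[0.0533,-0.2333,0,0,0,0],[0.0633,-0.2733,0.0267,0,0,0],[0.0633,-0.288,0.0667,0,0,0],[0.0633,-0.288,0.0933,0,0,0]]]}}

```text
time_s: 13.78
position: [0.4467, 0.3057, 0.0906]
tcp_rot: [[0.984, 0.176, 0.001], [0.176, -0.984, 0.001], [0.001, -0.001, -1.0]]
force: [-0.6, -0.1, -0.5]
opening: 0.213
grasp_force: 30.0
```

Converted, 0.009 m is 0.012.

Request:
{"method": "play_rows", "body": {"motion": [[[0,0,0.012,0,0,0],[0,0,0.012,0,0,0],[0,0,0.012,0,0,0],[0,0,0.012,0,0,0]]]}}

```text
time_s: 14.12
position: [0.4483, 0.3026, 0.0839]
tcp_rot: [[0.985, 0.171, 0.002], [0.171, -0.985, 0.001], [0.002, -0.0, -1.0]]
force: [0.9, -0.2, -0.1]
opening: 0.21
grasp_force: 30.0
```

```bash
python3 go.py "[.448,.303,.053]"
```

```text
t 14.12 pos [0.4483 0.3026 0.0839] yaw 9.86 z [ 1.7e-03  7.0e-04 -1.0e+00] F [ 0.9 -0.2 -0.1] open 18.2 grip 30.0 j [ 22.  37. 101.  -0.  41. 102.]
[.448,.303,.053] [-0.0003 -0.0005  0.0309]
```

Converted, 0.019 m is 0.0253, 0.016 m is 0.0213.

Request:
{"method": "play_rows", "body": {"motion": [[[0,0,0.008,0,0,0],[0,0,0.0147,0,0,0],[0,0,0.0213,0,0,0],[0,0,0.0253,0,0,0],[0,0,0.0253,0,0,0]]]}}

```text
time_s: 14.53
position: [0.447, 0.3025, 0.0632]
tcp_rot: [[0.985, 0.172, -0.001], [0.172, -0.985, -0.001], [-0.001, 0.0, -1.0]]
force: [-0.7, 0.3, 0.8]
opening: 0.211
grasp_force: 30.0
```

Request:
{"method": "play_rows", "body": {"motion": [[[0,0,0.0053,0,0,0],[0,0,0.0107,0,0,0],[0,0,0.0153,0,0,0],[0,0,0.0153,0,0,0],[0,0,0.0153,0,0,0]]]}}

```text
time_s: 14.95
position: [0.4475, 0.3029, 0.0523]
tcp_rot: [[0.985, 0.172, 0.0], [0.172, -0.985, 0.0], [0.0, -0.0, -1.0]]
force: [0.3, 0.3, 0.2]
opening: 0.214
grasp_force: 30.0
```

Converted, -0.12 m is -0.16, -0.09 m is -0.12.

Request:
{"method": "play_rows", "body": {"motion": [[[0,0,0.0013,0,0,0],[0,0,0.0013,0,0,0],[0,0,0.0013,0,0,0],[0,0,0.0013,0,0,0],[0,0,-0.0267,0,0,0],[0,0,-0.0733,0,0,0],[0,0,-0.12,0,0,0],[0,0,-0.16,0,0,0]]], "fingers": 0.045}}

```text
time_s: 15.62
position: [0.4474, 0.3028, 0.1739]
tcp_rot: [[0.985, 0.172, 0.0], [0.172, -0.985, 0.0], [0.0, -0.0, -1.0]]
force: [0.7, 0.3, -0.0]
opening: 0.514
grasp_force: 0.0
```

```bash
python3 go.py "[.6624,-.004,.155]"; python3 - <<'E'
from rig import imaging,bot
from h import *
a=imaging.capture('top'); b=imaging.capture('side')
f=a['frame'][130:290,130:330]; g=b['frame'][180:280,190:350]
A=cv2.resize(f,(600,480)); B=cv2.resize(g,(200*4,125*4))[:,:]
cv2.imwrite('pics/t5.png',A[:,:,::-1]); cv2.imwrite('pics/s5.png',B[:,:,::-1])
E
```

```text
t 15.62 pos [0.4474 0.3028 0.1739] yaw 9.92 z [ 0.  0. -1.] F [ 0.7  0.3 -0. ] open 44.7 grip 0.0 j [ 22.  29.  98.  -0.  53. 102.]
[.6624,-.004,.155] [0.159  0.3393 0.0189]
```

View pics/s5.png

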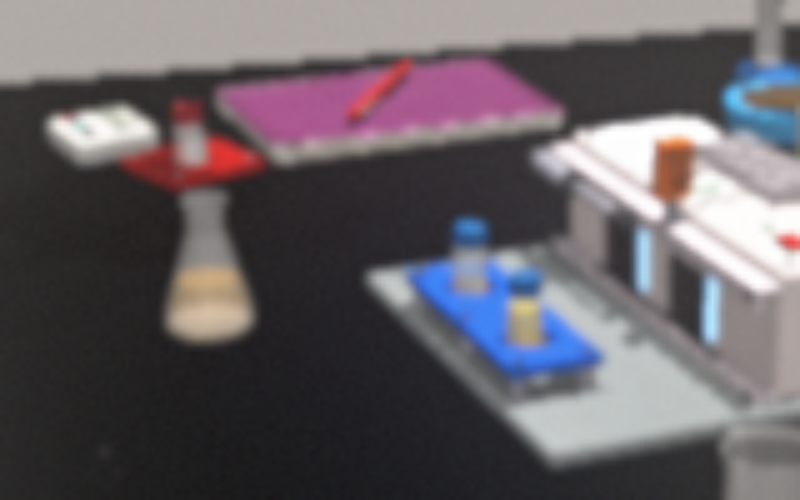

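View pics/t5.png

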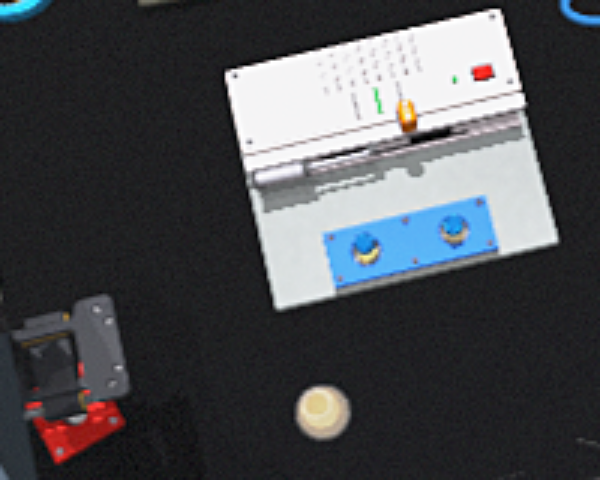

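The side view shows the red vial upright in the red holder at (190,130), with both blue vials seated at (470,255) and (525,305). The top view shows the shutter still shut, tab at (407,115) and green mark at (378,100), and the flask unmoved. Now for the tab.

Converted, 0.272 m is 0.3627, 0.096 m is 0.128.

Request:
{"method": "play_rows", "body": {"motion": [[[0.0213,0.0453,0,0,0,0],[0.0427,0.0907,0,0,0,0],[0.064,0.136,0,0,0,0],[0.0853,0.1813,0,0,0,0],[0.1067,0.2267,0,0,0,0],[0.128,0.272,0,0,0,0],[0.1493,0.3173,0,0,0,0],[0.1707,0.3627,0,0,0,0]]]}}

```text
time_s: 16.38
position: [0.6204, 0.0552, 0.171]
tcp_rot: [[0.985, 0.172, -0.002], [0.172, -0.985, 0.0], [-0.002, -0.001, -1.0]]
force: [0.2, 0.4, 0.2]
opening: 0.516
grasp_force: 0.0
```

Converted, 0.0675 m is 0.09, 0.06 m is 0.08.

Request:
{"method": "play_rows", "body": {"motion": [[[0.0213,0.0453,0,0,0,0],[0.0373,0.08,0,0,0,0],[0.0407,0.09,0,0,0,0],[0.0407,0.09,0,0,0,0],[0.0407,0.09,0,0,0,0],[0.0407,0.09,0,0,0,0]]]}}

```text
time_s: 16.88
position: [0.6603, -0.0027, 0.1715]
tcp_rot: [[0.985, 0.173, -0.003], [0.173, -0.985, 0.001], [-0.003, -0.002, -1.0]]
force: [-0.7, -0.6, -0.8]
opening: 0.514
grasp_force: 0.0
```

```bash
python3 go.py "[.662,-.0042,.114]"
```

```text
t 16.88 pos [ 0.6603 -0.0027  0.1715] yaw 9.98 z [-0.003   0.0011 -1.    ] F [-0.7 -0.6 -0.8] open 44.8 grip 0.0 j [-10.  37.  80.   0.  63.  70.]
[.662,-.0042,.114] [0.0015 0.0019 0.0575]
```

Converted, 0.056 m is 0.0747, 0.001 m is 0.0013.

Request:
{"method": "play_rows", "body": {"motion": [[[0.0013,0.0013,0.0267,0,0,0],[0.0013,0.0013,0.0467,0,0,0],[0.0013,0.0013,0.0627,0,0,0],[0.0013,0.0013,0.0747,0,0,0],[0.0013,0.0013,0.0747,0,0,0],[0.0013,0.0013,0.0747,0,0,0]]]}}

```text
time_s: 17.38
position: [0.6627, -0.0043, 0.116]
tcp_rot: [[0.985, 0.173, -0.001], [0.173, -0.985, 0.0], [-0.001, -0.0, -1.0]]
force: [0.5, -0.2, -0.3]
opening: 0.517
grasp_force: 0.0
```

```bash
python3 go.py "[.662,-.0042,.114]"
```

```text
t 17.38 pos [ 0.6627 -0.0043  0.116 ] yaw 9.97 z [-1.1e-03  3.0e-04 -1.0e+00] F [ 0.5 -0.2 -0.3] open 45.0 grip 0.0 j [-10.  41.  82.   0.  57.  70.]
[.662,-.0042,.114] [-0.0007 -0.0003  0.002 ]
```

Closing on the tab.

Request:
{"method": "play_rows", "body": {"motion": [[[0,0,0.0027,0,0,0],[0,0,0.0027,0,0,0],[0,0,0.0027,0,0,0],[0,0,0.0027,0,0,0],[0,0,0.0027,0,0,0],[0,0,0.0027,0,0,0],[0,0,0.0027,0,0,0]]], "fingers": 0.0}}

```text
time_s: 17.97
position: [0.6634, -0.0054, 0.1147]
tcp_rot: [[0.985, 0.172, 0.001], [0.172, -0.985, -0.0], [0.001, 0.0, -1.0]]
force: [0.2, -0.7, 1.8]
opening: 0.157
grasp_force: 30.0
```

```bash
python3 go.py; python3 - <<'E'
from rig import imaging
from h import *
d=imaging.capture('side'); f=d['frame']; h=cv2.cvtColor(f,cv2.COLOR_RGB2HSV); H,S,V=[h[...,i].astype(int) for i in range(3)]
m=(H<25)&(S>130)&(V>100); k=np.zeros_like(m); k[200:228,305:340]=m[200:228,305:340]
for c,s in blobs(k): print(c,s.tolist())
E
```

```text
t 17.97 pos [ 0.6634 -0.0054  0.1147] yaw 9.9 z [ 7.e-04 -3.e-04 -1.e+00] F [ 0.2 -0.7  1.8] open 13.7 grip 30.0 j [-10.  42.  82.  -0.  57.  70.]
[323.53846154 217.92307692] [321, 217, 6, 3, 13]
```

Converted, -0.0195 m is -0.026, -0.017 m is -0.0227.

Request:
{"method": "play_rows", "body": {"motion": [[[0,-0.0027,0,0,0,0],[0,-0.0067,0,0,0,0],[0,-0.0107,0,0,0,0],[0,-0.0147,0,0,0,0],[0,-0.0187,0,0,0,0],[0,-0.0227,0,0,0,0],[0,-0.026,0,0,0,0],[0,-0.026,0,0,0,0]]]}}

```text
time_s: 18.68
position: [0.6602, 0.014, 0.1147]
tcp_rot: [[0.985, 0.173, 0.001], [0.173, -0.985, -0.001], [0.001, 0.002, -1.0]]
force: [-0.7, -4.9, 3.4]
opening: 0.154
grasp_force: 30.0
```

Request:
{"method": "play_rows", "body": {"motion": [[[0,0,0,0,0,0],[0,0,0,0,0,0],[0,0,0,0,0,0],[0,0,0,0,0,0]]]}}

```text
time_s: 19.02
position: [0.6602, 0.0136, 0.1147]
tcp_rot: [[0.985, 0.172, 0.001], [0.172, -0.985, -0.001], [0.001, 0.002, -1.0]]
force: [-0.1, -4.9, 1.7]
opening: 0.159
grasp_force: 30.0
```

```bash
python3 go.py "[.6634,-.0054,.1147]"; python3 - <<'E'
from rig import imaging
from h import *
a=imaging.capture('top')['frame'][130:220,190:330]; b=imaging.capture('side')['frame'][180:280,270:370]
A=cv2.resize(a,(700,450),interpolation=cv2.INTER_CUBIC)[:, :400]; B=cv2.resize(b,(450,450),interpolation=cv2.INTER_CUBIC)[:, :400]
cv2.imwrite('pics/f6.png',np.hstack([A,B])[:,:,::-1])
E
```

```text
t 19.02 pos [0.6602 0.0136 0.1147] yaw 9.93 z [ 0.001  -0.0014 -1.    ] F [-0.1 -4.9  1.7] open 13.9 grip 30.0 j [-8. 41. 82. -0. 56. 72.]
[.6634,-.0054,.1147] [-0.0001  0.0192  0.    ]
```

View pics/f6.png

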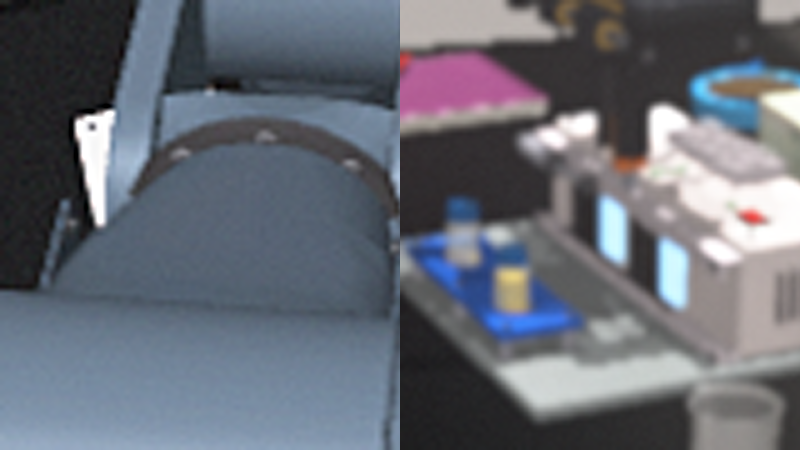

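The side half of the picture shows the windows partly lit and both blue vials still upright. The top view is hidden by the arm. I'll measure the tab's shift from the numbers.

```bash
python3 - <<'E'
from rig import imaging
from h import *
d=imaging.capture('side'); f=d['frame']; h=cv2.cvtColor(f,cv2.COLOR_RGB2HSV); H,S,V=[h[...,i].astype(int) for i in range(3)]
m=(H<25)&(S>130)&(V>100); k=np.zeros_like(m); k[200:228,305:340]=m[200:228,305:340]
for c,s in blobs(k): print(c,s.tolist())
for z in(.09,): print([proj(d,np.array([.6624-.172*q-.0099,-.004+.985*q-.0017,z])).round(1).tolist() for q in(0,.01,.02,.03)])
# lit windows: bounding widths now and at start-equivalent
lit=(H>85)&(H<110)&(V>200)&(S>40); k=np.zeros_like(lit); k[215:255,305:345]=lit[215:255,305:345]
for c,s in blobs(k): 
    print('lit',c.round(1),s.tolist())
# row profile at centre of the windows
uy=np.array([-.1716,.9852]); ux=np.array([.9852,.1716])
print('px/m along y near windows', proj(d,[.64,.0,.05]).round(1),proj(d,[.64-.00172*2,.0197,.05]).round(1))
s0=cv2.imread('pics/side0.png')[:,:,::-1]; h=cv2.cvtColor(np.ascontiguousarray(s0),cv2.COLOR_RGB2HSV).astype(int)
lit=(h[...,0]>85)&(h[...,0]<110)&(h[...,2]>200)&(h[...,1]>40); k=np.zeros_like(lit); k[215:255,305:345]=lit[215:255,305:345]
for c,s in blobs(k): print('lit0',c.round(1),s.tolist())
E
python3 go.py
```

```text
[320.33333333 215.75      ] [318, 215, 6, 3, 12]
[[318.9, 218.3], [317.2, 217.2], [315.5, 216.1], [313.8, 215.0]]
lit [316.9 230.4] [314, 224, 6, 14, 67]
lit [330.4 240.3] [328, 233, 6, 15, 80]
px/m along y near windows [313.6 232.4] [310.3 230. ]
lit0 [318.1 231.5] [317, 226, 3, 12, 34]
lit0 [332.  241.5] [331, 235, 3, 14, 38]
t 19.17 pos [0.6602 0.0136 0.1147] yaw 9.94 z [ 0.001  -0.0014 -1.    ] F [ 0.9 -5.1  2.9] open 13.4 grip 30.0 j [-8. 41. 82. -0. 56. 72.]
```

The tab moved (-3.2,-2.2) px. 20 mm would be (-3.4,-2.2), so it is about 19 mm open. I'll nudge it slightly further and hold.

Converted, -0.001 m is -0.0013, -0.0005 m is -0.0007.

Request:
{"method": "play_rows", "body": {"motion": [[[0,-0.0007,0,0,0,0],[0,-0.0013,0,0,0,0],[0,-0.0013,0,0,0,0],[0,-0.0013,0,0,0,0],[0,-0.0013,0,0,0,0],[0,-0.0013,0,0,0,0],[0,-0.0013,0,0,0,0],[0,-0.0013,0,0,0,0]]]}}

```text
time_s: 19.83
position: [0.6601, 0.0144, 0.1147]
tcp_rot: [[0.985, 0.173, 0.001], [0.173, -0.985, -0.002], [0.001, 0.002, -1.0]]
force: [0.1, -6.0, 2.7]
opening: 0.159
grasp_force: 30.0
```

Request:
{"method": "play_rows", "body": {"motion": [[[0,0,0,0,0,0],[0,0,0,0,0,0],[0,0,0,0,0,0],[0,0,0,0,0,0],[0,0,0,0,0,0],[0,0,0,0,0,0],[0,0,0,0,0,0],[0,0,0,0,0,0]]]}}

```text
time_s: 20.5
position: [0.6601, 0.0144, 0.1147]
tcp_rot: [[0.985, 0.173, 0.001], [0.173, -0.985, -0.002], [0.001, 0.002, -1.0]]
force: [0.7, -6.1, 1.7]
opening: 0.155
grasp_force: 30.0
```

Request:
{"method": "play_rows", "body": {"motion": [[[0,0,0,0,0,0],[0,0,0,0,0,0],[0,0,0,0,0,0],[0,0,0,0,0,0],[0,0,0,0,0,0],[0,0,0,0,0,0],[0,0,0,0,0,0],[0,0,0,0,0,0]]]}}

```text
time_s: 21.17
position: [0.6601, 0.0144, 0.1147]
tcp_rot: [[0.985, 0.173, 0.001], [0.173, -0.985, -0.002], [0.001, 0.002, -1.0]]
force: [-0.1, -5.5, 1.9]
opening: 0.159
grasp_force: 30.0
```

```bash
python3 - <<'E'
from rig import imaging
from h import *
d=imaging.capture('side'); f=d['frame']; h=cv2.cvtColor(f,cv2.COLOR_RGB2HSV); H,S,V=[h[...,i].astype(int) for i in range(3)]
m=(H<25)&(S>130)&(V>100); k=np.zeros_like(m); k[200:228,305:340]=m[200:228,305:340]
for c,s in blobs(k): print('tab',c,s.tolist())
blue=(H>95)&(H<125)&(S>120)&(V>50); red=((H<8)|(H>172))&(S>130)&(V>70)
for n,q in (('well2',[.5683,.0402,.0585]),('well1',[.582,-.038,.0585]),('dark',[.448,.303,.0585])):
    u,v=proj(d,q).round().astype(int); k=np.zeros_like(m); M=red if n=='dark' else blue; k[v-9:v+5,u-7:u+8]=M[v-9:v+5,u-7:u+8]
    print(n,(u,v),[(c.round(1).tolist(),s.tolist()) for c,s in blobs(k)])
E
python3 go.py
```

```text
tab [320.16666667 215.58333333] [318, 215, 6, 3, 12]
well2 (np.int64(284), np.int64(227)) [([283.3, 226.0], [281, 224, 6, 5, 26])]
well1 (np.int64(296), np.int64(236)) [([292.2, 236.5], [289, 234, 9, 7, 31])]
dark (np.int64(228), np.int64(202)) [([226.7, 201.5], [224, 200, 6, 4, 22])]
t 21.22 pos [0.6601 0.0144 0.1147] yaw 9.94 z [ 0.0012 -0.0016 -1.    ] F [ 0.2 -5.4  2.1] open 13.9 grip 30.0 j [-8. 41. 82. -0. 56. 72.]
```

```bash
python3 -c "
from rig import bot
print(bot.hand_in())"
```

```text
the job is handed in; nothing more can be done
None
```

The job is handed in with no verdict returned: both blue-capped vials stand in the blue rack, the red-capped vial is in the dark holder, the gripper is holding the shutter tab about 20 mm open, and the flask and beaker were not touched.

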